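# Free the sprung lid of the test box and hold it at the red arm

### The arm

A 6-joint arm with a two-finger parallel gripper is mounted at the origin on a cart in front of the work surface, level with it; the furniture and walls round the work are solid. World frame = base frame: x ahead of the robot, y to its left, z up, the work surface at z = 0. Lengths are in m, angles in rad, forces in N, time in s.
With the tool pointing down it reaches from about 0.25 to 0.725 m from the base axis. Payload 4 kg.
Tool frame: the origin (TCP) lies at the very end of the fingers, on their centre line; the grasp point (between the pads) lies 19 mm behind it; z points along the fingers, y is the line along which they close (so a half turn about z gives the same grasp; the last joint's range is limited). The gripper opens to 85 mm and grips with 20 to 120 N. Pads are 22 mm wide; open, the fingers measure 114 mm over their backs; the gripper's body (76 mm by 85 mm) begins 54 mm behind the grasp point. The pads swing forward as they close: fully open they stand 13 mm farther back than shut.
Start: joints at [0, 0.241, 0.005, 1.335, 0, 1.571], TCP at [0.5, -0, 0.21] pointing down, gripper open.
Joint ranges: [-2.72, 2.72], [-1.05, 1.87], [-1.09, 1.28], [-1.99, 2.15], [-1.42, 1.44], [-3.14, 3.14]. Speed limits (rad/s): [2.79, 2.79, 3.14, 3.14, 3.14, 3.14].

### API

Orientations are given as a unit quaternion [x, y, z, w].
In Python, from workcell import bot, vision, workorder gives the robot as it stands.
- The arm moves only by the shell command python3 -m creep 'ROWS' [OPENING]. ROWS is JSON, a list of rows, each a list of 2 entries, a list of its own where there are three numbers: the shift along the tool's x, y, z in mm, then the turn, a rotation vector about the tool's x, y, z in rad. In form: [[[dx, dy, dz], [wx, wy, wz]], ...]. A call has 1 to 12 rows; each row shifts and turns the commanded pose from where the row before left it, along the tool's axes as they then stand; what a row does not reach is not made up. A row lasts 1/8 s, in which the tool goes at most 62.5 mm and 10.7 degrees, less where a joint would pass 70% of its speed; a pose out of reach is approached as far as the arm can. A call is refused whole if a number of a shift passes 62.5 or a number of a turn 0.188, either way. A call with a gripper value outside its range is refused whole. OPENING is the finger opening in mm, from 0 to 85.4, set as the call begins (- or left out, the last holds). The fingers move at their own pace and stop on an object; the grip force is fixed at half the most. Time passes only in rows, so rows that do not move let the fingers close. It gives the time, the measured TCP pose, the force, the opening and the grip force at its end, in the units of the state.
- bot.get_obs(): the state, without advancing time (a new reading comes with each control period).
- vision.camera(name): name is "scene" or "side" or "wrist"; returns a dict with "image" (480x640x3 uint8, blue, green, red), "z_map" (480x640 float32, m along the optical axis (not along the pixel's ray), 0 where there is no reading), "K" (3x3 intrinsics, pixels), "rvec" (rotation vector, rad) and "tvec" (3), from world to camera coordinates, as OpenCV has them; the wrist camera has in their place "tool_from_camera" (4x4, takes a point from camera to tool coordinates, whose origin is the TCP and whose axes are the flange's). Camera axes: x right, y down, z forward; pixel columns grow to the right and rows downward; lengths in m; the calibration is good to about 2 mm. A picture is of the moment at which its call begins: read the wrist's pose just before it.
- workorder.job_done(): hands the job in; it is judged then, once.
Trained networks look in a picture, given as the dict that the camera call returned (one of the last four; its "shot" number tells which), for a name from the list of things; names that differ only in an ending like _2 or _b are one class to them, and where a whole thing is asked for, a point or a joint stands for the part that bears it (a point fixed in the world has none). Each returns a list of dicts, best first, with "score" (0 to 1); they miss things now and then, are a little off and sometimes report something else, mostly with a low value. They report only what shows in the picture. A call takes as long as a camera call.
- vision.spot_in(picture, query): "position" ([column, row] in pixels, amid what is visible of it).
- vision.place_of(picture, query): "position" ([column, row] in pixels: a listed point, or the origin of a listed thing).
The state is a dict: "clock": time; "joint_pos": joint angles; "joint_vel": joint speeds; "tau": joint torques, N m; "eef_pos": TCP position; "tool_rot": TCP orientation; "ft_force": force on the tool from outside, world axes, zero at the start; "ft_torque": the same for the moment, N m; "grip_width": finger opening in m; "grasp_force": force on a finger pad.
Only numpy, scipy, OpenCV 4.12 (cv2) and the standard library are available. Lean on these libraries where they do the work, as an engineer would, in place of code of your own. Each camera call takes 0.05 s, during which the arm holds its last target. There are 200 camera calls.

### The job

Pick up the mallet and knock the orange-capped release pin of the grey test box fully down with it (not with the gripper) so that the bolt frees the lid, then stand the mallet back on the worktop on its face and let go of it. Then lift the sprung lid by its handle until it lies level with the red setting arm at its side, and finish holding it still there with the gripper: do not let go. Leave the red arm, the capacitor, the heat sink and the yellow parts box where they are.

Things in the scene. Friction and masses are not known exactly. Their poses are not given: they have to be found in the camera images.
- test_box: grey open box with a board inside and a sprung lid, 134 (x) x 200 (y) x 60 mm high, fixed. Origin: centre of its underside; z up, +x from front (handle, latch) to back (hinge). Dark latch housing 40 x 36 mm at front right, centre x -90, y -70 mm, 78 mm high (brass collar, 25 mm wide, to 80.5). Quadrant scale and red arm on the left, y 104 to 118 mm
- lid (a joint): opening of the lid, rad: 0 shut, grows as its front rises, at most 1.2. Blue frame with clear window, 134 mm long, 8 mm thick, 0.22 kg. A spring pulls it shut (0.35 N m when shut, plus 0.5 N m per rad: 4 to 8 N at the handle with the weight) and shuts it again if let go. Bolted shut until the pin is down
- lid_handle (a point): middle of the lid's handle: black round bar 10 mm thick, 80 mm long, along box y, 27 mm clear above the lid's top (axis 100 mm above the worktop while shut), a post at each end, 12 mm behind the lid's front edge. Frame turns with the lid: x in the lid's plane to the hinge, y along the bar, z out of the lid's top; shut, it equals the box's frame
- lid_hinge (a point): point on the lid's hinge axis (along box y) in the middle of the lid, 64 mm above the worktop, 67 mm behind the box's centre. The handle's axis is 122 mm ahead of it (-x) and 36 mm above it while shut
- mark (a joint): angle of the red setting arm, rad, in the same sense and zero as joint lid: the lid is level with the arm when lid = mark. Set differently each time, 0.45 to 0.8
- mark_tip (a point): round end of the red setting arm (a 5 mm bar beside the lid's left edge that pivots on the lid's hinge axis), 130 mm from that axis, 114 mm to the left of the box's middle. x points along the arm to the hinge, y along the hinge axis
- pin (a joint): how far the release pin is pressed down, m: 0 to 0.002 at the start, 0.012 fully down. Moves straight down, takes about 6 to 7 N plus damping, stays where it is left. It draws the brass bolt off the lid's front edge; the lid is free above 0.008
- pin_top (a point): centre of the top of the pin's orange cap, 16 mm across; up, it stands 94 mm above the worktop, 13.5 mm above the collar round it; fully down, 82 mm and 1.5 mm. In the box frame x -89, y -70 mm
- mallet: small soft-faced mallet, about 0.28 kg, loose, standing by itself on its orange striking face. Head upright, 40 mm across, 64 mm tall. Origin: centre of the striking face (underside). Handle points level to -x of the mallet, section 20 x 20 mm, axis 36 mm above the face, 35 to 135 mm from the head's axis; centre of mass within 12 mm of the head's axis
- mallet_grip (a point): grip point on the axis of the mallet's handle, 65 mm from the head's axis, 36 mm above the striking face; x along the handle towards the head
- big_capacitor: bystander: dark blue can capacitor standing, 22 mm across, 40 mm high; origin at the centre of its underside
- heat_sink: bystander: bare aluminium finned heat sink, 36 x 40 x 22 mm; origin at the centre of its underside
- parts_box: bystander: small yellow parts box with a clear lid, 54 x 62 x 22 mm; origin at the centre of its underside

How it is judged:
By the outcome, as a careful person would: the job done as asked, in the order asked, and still so for the second after the job is handed in, while the arm keeps its last pose, push and grip.
It also fails if it takes over 61 s, if anything falls off the work surface, if the arm or the gripper's body presses on something with over 40 N, if the wrist force passes 120 N, or if a joint passes its speed limit or range.

## Working session

There is one attempt and no reset: what is moved stays moved. The work goes in short steps, Python scripts to look and compute and a shell command to move; the robot and the scene stay as the last step left them, time stands still between calls to the robot, and variables do not carry over. Pictures are saved under pics/ and viewed, at most 10 in all, crops included, and the job is handed in when it is done.

```bash
ls; mkdir -p pics
cat > h.py <<'E'
import numpy as np, cv2
from scipy.spatial.transform import Rotation as R
from workcell import bot, vision, workorder
def T_cw(p,o=None):
    """world_from_camera"""
    M=np.eye(4)
    if 'rvec' in p:
        r=cv2.Rodrigues(np.array(p['rvec'],float))[0]; M[:3,:3]=r.T; M[:3,3]=-r.T@np.array(p['tvec'],float).ravel(); return M
    M[:3,:3]=R.from_quat(o['tool_rot']).as_matrix(); M[:3,3]=o['eef_pos']; return M@np.array(p['tool_from_camera'])
def ray(p,uv,o=None):
    M=T_cw(p,o); d=np.linalg.inv(np.array(p['K']))@[uv[0],uv[1],1]
    return M[:3,3],M[:3,:3]@d
def at_z(p,uv,z,o=None):
    c,d=ray(p,uv,o); return c+d*(z-c[2])/d[2]
def at_depth(p,uv,o=None):
    u,v=map(int,np.round(uv)); w=p['z_map'][max(v-1,0):v+2,max(u-1,0):u+2]; w=w[w>0]
    c,d=ray(p,uv,o); return c+d*np.median(w) if len(w) else None
def proj(p,X,o=None):
    x=np.linalg.inv(T_cw(p,o))@np.r_[X,1]; q=np.array(p['K'])@x[:3]; return q[:2]/q[2]
def tri(rs):
    A=np.zeros((3,3));b=np.zeros(3)
    for c,d in rs:
        d=d/np.linalg.norm(d);P=np.eye(3)-np.outer(d,d);A+=P;b+=P@c
    return np.linalg.solve(A,b)
E
cat > a.py <<'E'
from h import *
np.set_printoptions(precision=4,suppress=True)
o=bot.get_obs(); print(o['clock'],o['eef_pos'],o['tool_rot'],o['ft_force'])
for n in ['scene','side']:
    p=vision.camera(n); cv2.imwrite(f'pics/{n}0.png',p['image'])
    print(n,T_cw(p)[:3,3])
    for q in ['test_box','lid_handle','lid_hinge','mark_tip','pin_top','mallet','mallet_grip','big_capacitor','heat_sink','parts_box']:
        r=vision.place_of(p,q)[:2]
        for e in r: 
            z={'lid_handle':.1,'lid_hinge':.064,'pin_top':.093,'mallet_grip':.036}.get(q,0)
            print(q,round(e['score'],2),np.round(e['position'],1),'atz',at_z(p,e['position'],z),'dep',at_depth(p,e['position']))
E
python3 a.py
```

```text
pics
0.0 [0.4993 0.     0.2088] [ 0.7071  0.7071 -0.0007 -0.0007] [ 0.2787 -1.1351 -0.1897]
scene [-0.1065  0.5119  1.1144]
test_box 0.72 [291.7 242.2] atz [ 0.6094 -0.032   0.    ] dep [0.5545 0.0098 0.0855]
lid_handle 0.77 [302.3 228.4] atz [ 0.5611 -0.0283  0.1   ] dep [ 0.5853 -0.048   0.0632]
lid_hinge 0.79 [273.3 212.8] atz [ 0.6707 -0.0256  0.064 ] dep [ 0.6672 -0.0231  0.0687]
mark_tip 0.43 [265.2 242. ] atz [0.6535 0.0183 0.    ] dep [0.6089 0.0473 0.0654]
pin_top 0.38 [341.1 227.1] atz [ 0.5089 -0.1043  0.093 ] dep [ 0.5194 -0.1149  0.0755]
mallet 0.55 [235.2 330.4] atz [0.4957 0.2247 0.    ] dep [0.4736 0.2352 0.0408]
mallet_grip 0.95 [261.3 308.7] atz [0.4832 0.1577 0.036 ] dep [0.4785 0.1605 0.0446]
mallet_grip 0.69 [302.8 229.1] atz [ 0.6007 -0.0619  0.036 ] dep [ 0.5563 -0.0259  0.1036]
big_capacitor 0.59 [351.9 299.2] atz [ 0.3852 -0.03    0.    ] dep [ 0.3797 -0.024   0.0125]
heat_sink 0.72 [207.8 295.8] atz [0.6129 0.219  0.    ] dep [0.6011 0.2238 0.0182]
parts_box 0.65 [418.4 220.9] atz [ 0.4487 -0.3281  0.    ] dep [0.145  0.1315 0.6097]
parts_box 0.58 [337.6 227
[... 600 characters left out ...]
413 0.0227]
mark_tip 0.48 [258.6 241.2] atz [ 0.7449 -0.1464  0.    ] dep [0.5722 0.0853 0.14  ]
pin_top 0.44 [329.  230.7] atz [ 0.5212 -0.1015  0.093 ] dep [ 0.5186 -0.0966  0.0956]
mallet 0.85 [257.7 356. ] atz [0.4928 0.2221 0.    ] dep [0.4793 0.2392 0.0175]
mallet_grip 0.93 [279.7 321. ] atz [0.4845 0.1613 0.036 ] dep [0.4786 0.1698 0.0433]
big_capacitor 0.59 [371. 296.] atz [ 0.3936 -0.0365  0.    ] dep [ 0.3883 -0.0234  0.009 ]
heat_sink 0.83 [202.5 339.8] atz [0.6071 0.23   0.    ] dep [0.5947 0.2421 0.0126]
parts_box 0.58 [392.9 236.3] atz [ 0.4522 -0.3176  0.    ] dep [ 0.443  -0.2915  0.0132]
parts_box 0.58 [252.2 240.1] atz [ 0.7632 -0.1446  0.    ] dep [ 0.6791 -0.0349  0.0664]
```

Run:
```python
import cv2
a=cv2.imread('pics/scene0.png')[170:400,150:470]; b=cv2.imread('pics/side0.png')[190:400,150:470]
import numpy as np
cv2.imwrite('pics/c0.png',np.hstack([cv2.resize(a[:210],None,fx=1.25,fy=2.5*.5*2*.5*2)[:600],cv2.resize(b,None,fx=1.25,fy=2.5)])) if 0 else cv2.imwrite('pics/c0.png',np.vstack([cv2.resize(a,(416,299)),cv2.resize(b,(416,273))]))
cv2.imwrite('pics/c1.png',cv2.resize(b,(800,525),interpolation=cv2.INTER_CUBIC))
```

```text
(no output)
```

View pics/c1.png

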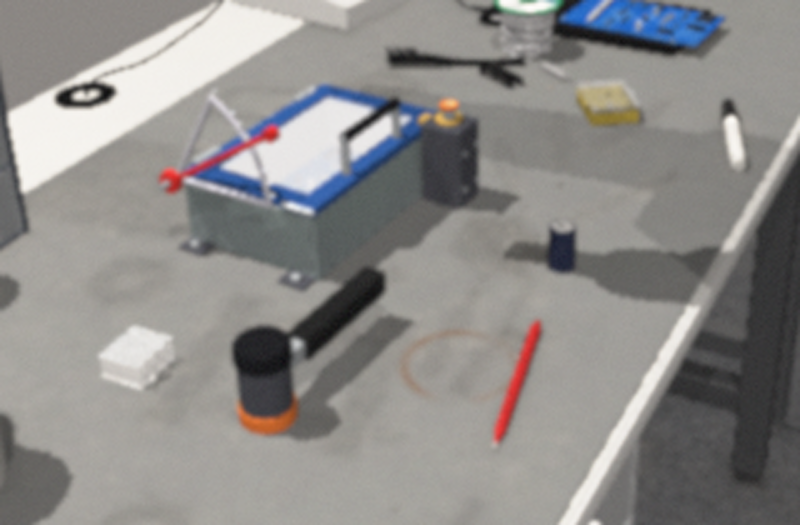

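View pics/scene0.png

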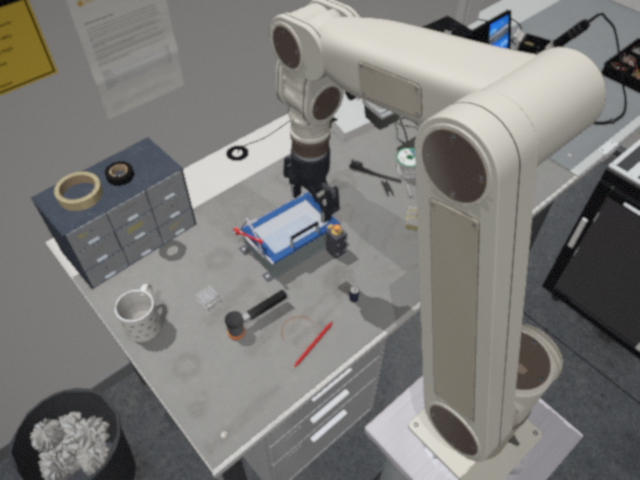

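The side view shows the red arm's pivot at (219,262) and its tip at (258,243). The mallet head is at (257,355) with its handle running to −y, and the box is about square to the world. Next I look through the wrist camera.

```bash
cat > w.py <<'E'
from h import *
import sys
np.set_printoptions(precision=4,suppress=True)
o=bot.get_obs(); p=vision.camera('wrist'); cv2.imwrite('pics/'+sys.argv[1]+'.png',p['image'])
print(o['clock'],o['eef_pos'],o['tool_rot'],o['ft_force'],o['grip_width'],'cam',T_cw(p,o)[:3,3])
Z={'lid_handle':.1,'lid_hinge':.064,'pin_top':.093,'mallet_grip':.036}
for q in sys.argv[2:]:
    for e in vision.place_of(p,q)[:2]:
        print(q,round(e['score'],2),np.round(e['position'],1),'atz',at_z(p,e['position'],Z.get(q,0),o),'dep',at_depth(p,e['position'],o))
E
python3 w.py w0 lid_handle lid_hinge mark_tip pin_top mallet mallet_grip test_box
```

```text
1.1 [ 0.5    -0.      0.2097] [0.7071 0.7071 0.     0.    ] [-0.0143  1.2343  0.1767] 0.08560179968720066 cam [0.4989 0.0831 0.3737]
lid_handle 0.82 [386.4 265.4] atz [ 0.5547 -0.0266  0.1   ] dep [ 0.5538 -0.0249  0.1044]
mark_tip 0.66 [433.2 130.6] atz [0.6151 0.0867 0.    ] dep [0.5718 0.0854 0.1391]
pin_top 0.66 [341.5 331.4] atz [ 0.5167 -0.0986  0.093 ] dep [ 0.5166 -0.0982  0.0937]
mallet_grip 0.79 [308.7  39.1] atz [0.4859 0.1623 0.036 ] dep [0.4863 0.16   0.046 ]
mallet_grip 0.28 [387.6 266.9] atz [ 0.5692 -0.054   0.036 ] dep [ 0.5548 -0.0261  0.1048]
test_box 0.93 [417.7 237.5] atz [ 0.6096 -0.0315  0.    ] dep [ 0.5902 -0.0114  0.0654]
```

View pics/w0.png

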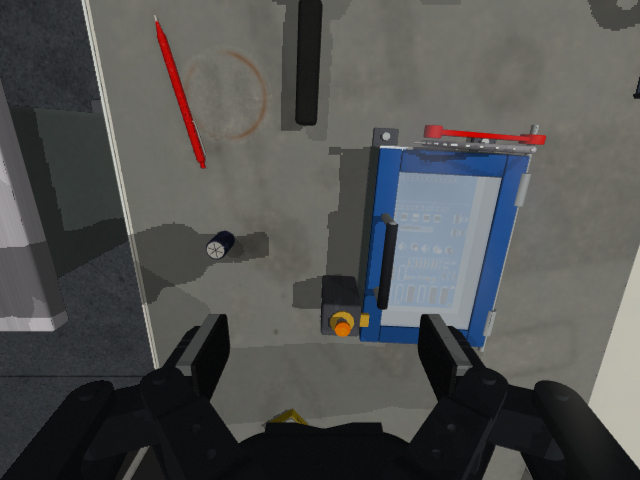

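Wrist view: the pin cap is at (342,331), the lid bar runs (390,218)–(382,305), the red arm runs from (433,131) to (540,139), and the mallet handle is at (308,60). The box is yawed by a few degrees. I fit the angles from depth.

```bash
cat > fit.py <<'E'
from h import *
np.set_printoptions(precision=4,suppress=True)
def cloud(p,o,m):
    v,u=np.nonzero(m&(p['z_map']>0)); M=T_cw(p,o); X=np.linalg.inv(np.array(p['K']))@np.c_[u,v,np.ones(len(u))].T*p['z_map'][v,u]
    return (M[:3,:3]@X).T+M[:3,3]
def run(box=None):
    o=bot.get_obs(); p=vision.camera('wrist'); im=p['image'].astype(int); b,g,r=im[...,0],im[...,1],im[...,2]
    # lid bar: dark, z .09-.11
    A=cloud(p,o,np.ones(b.shape,bool)); 
    dark=cloud(p,o,(im.max(2)<70))
    k=dark[(dark[:,2]>.095)&(dark[:,2]<.112)&(abs(dark[:,0]-.555)<.03)&(abs(dark[:,1]+.027)<.06)]
    c=k.mean(0); d=np.linalg.svd(k-c)[2][0]; print('bar',len(k),c,'min/max y',k[:,1].min(),k[:,1].max(),'yaw deg',np.degrees(np.arctan(-d[0]/d[1])),'ztop',np.percentile(k[:,2],95))
    bl=cloud(p,o,(b>g+40)&(b>r+60)); bl=bl[(bl[:,2]>.05)&(bl[:,2]<.08)]
    h=cv2.minAreaRect((bl[:,:2]*1000).astype(np.float32)); print('lid rect',h,bl[:,2].mean())
    rd=cloud(p,o,(r>g+80)&(r>b+80)); rd=rd[(rd[:,2]>.05)&(rd[:,2]<.2)&(rd[:,0]>.52)&(rd[:,1]>.04)]
    print('red',len(rd),rd.min(0),rd.max(0))
    # mid part of arm
    x0,x1=rd[:,0].min(),rd[:,0].max(); m=rd[(rd[:,0]>x0+.02)&(rd[:,0]<x1-.02)]
    for it in range(4):
        q=np.polyfit(m[:,0],m[:,2],1); e=m[:,2]-np.polyval(q,m[:,0]); m=m[abs(e)<max(2*e.std(),5e-4)]
    print('mark slope angle',np.arctan(-q[0]*np.cos(np.radians(4))),len(m),'rms',e.std(),'xrange',m[:,0].min(),m[:,0].max(),'z at .67',np.polyval(q,.67))
    ml=cloud(p,o,(im.max(2)<70)); ml=ml[(ml[:,2]>.04)&(ml[:,2]<.05)&(ml[:,1]>.08)]
    if len(ml)>50:
        c=ml.mean(0); d=np.linalg.svd(ml-c)[2][0]; print('mallet handle',len(ml),c,'dir',d,ml.min(0),ml.max(0))
    return o,p
if __name__=='__main__': run()
E
python3 fit.py
```

```text
bar 925 [ 0.5541 -0.0259  0.1034] min/max y -0.06847789160321256 0.01317122613023175 yaw deg -3.039837410341304 ztop 0.10513572198538955
lid rect ((609.795166015625, -30.935714721679688), (198.80596923828125, 133.11756896972656), 86.9697265625) 0.06775588062126861
red 750 [0.5686 0.0751 0.0668] [0.6908 0.0889 0.1403]
mark slope angle 0.5624339153369174 328 rms 0.00044101257156980295 xrange 0.5886469687442175 0.6706690783942231 z at .67 0.07494337244513744
mallet handle 2811 [0.4852 0.1427 0.0453] dir [0.0588 0.9983 0.0009] [0.4724 0.0911 0.0401] [0.4968 0.1892 0.0488]
```

Box centre is (0.610, −0.031) with yaw −3°. The mark is about 0.562, and the arm line passes through the hinge height, so it is consistent. The pin is at (0.517, −0.097). I go to the mallet handle and grip about 55 mm from the head axis.

```bash
python3 -m creep '[[[34,-2.6,0],[0,0,0]],[[34,-2.6,0],[0,0,0]],[[34,-2.6,0],[0,0,0]],[[34,-2.6,0],[0,0,0]],[[35,-2.6,-0],[0,0,0]],[[0,0,40],[0,0,0.056]],[[0,0,40],[0,0,0]],[[0,0,20],[0,0,0]],[[0,0,0],[0,0,0]]]' 85
cat > m.py <<'E'
from fit import *
o=bot.get_obs(); p=vision.camera('wrist'); print(o['clock'],o['eef_pos'],R.from_quat(o['tool_rot']).as_matrix()[:,0],o['ft_force'],o['ft_torque'])
im=p['image'];cv2.imwrite('pics/m%d.png'%int(o['clock']*10),im)
ml=cloud(p,o,im.max(2)<70); ml=ml[(ml[:,2]>.04)&(ml[:,2]<.05)&(ml[:,1]>.08)&(ml[:,1]<.19)&(abs(ml[:,0]-.487)<.025)]
c=ml.mean(0); d=np.linalg.svd(ml-c)[2][0]; print('handle',len(ml),c,d,ml.min(0),ml.max(0))
hd=cloud(p,o,im.max(2)<90); hd=hd[(hd[:,2]>.058)&(hd[:,2]<.068)&(hd[:,1]>.17)&(abs(hd[:,0]-.49)<.04)]
if len(hd)>20: print('head top',len(hd),cv2.minEnclosingCircle((hd[:,:2]*1000).astype(np.float32)),hd[:,2].mean())
E
python3 m.py
```

```text
clock: 2.68
eef_pos: [0.4855, 0.1705, 0.108]
tool_rot: [0.727, 0.687, -0.002, -0.001]
ft_force: [0.5, 0.5, 1.2]
grip_width: 0.085
grasp_force: 0.0
2.675 [0.4855 0.1705 0.108 ] [ 0.0559  0.9984 -0.0016] [0.4938 0.5104 1.1632] [ 0.0284 -0.0089 -0.0834]
handle 3044 [0.4853 0.1449 0.0454] [-0.0593 -0.9982  0.0015] [0.4733 0.0918 0.0406] [0.4971 0.19   0.0485]
head top 3162 ((489.9868469238281, 226.3002471923828), 19.933317184448242) 0.06354862364742297
```

```bash
python3 -m creep '[[[1,1,25],[0,0,0.003]],[[0,0,30],[0,0,0]],[[0,0,30],[0,0,0]],[[0,0,6],[0,0,0]],[[0,0,0],[0,0,0]]]'; python3 -m creep '[[[0,0,0],[0,0,0]],[[0,0,0],[0,0,0]],[[0,0,0],[0,0,0]],[[0,0,0],[0,0,0]],[[0,0,0],[0,0,0]],[[0,0,0],[0,0,0]],[[0,0,0],[0,0,0]],[[0,0,0],[0,0,0]]]' 0
```

```text
clock: 3.35
eef_pos: [0.4889, 0.1722, 0.0198]
tool_rot: [0.728, 0.686, 0.001, 0.0]
ft_force: [0.3, -0.9, -0.1]
grip_width: 0.0849
grasp_force: 0.0
clock: 4.35
eef_pos: [0.4882, 0.1717, 0.0189]
tool_rot: [0.728, 0.686, -0.0, 0.0]
ft_force: [-1.2, -3.1, 5.8]
grip_width: 0.0173
grasp_force: 58.8
```

```bash
python3 -m creep '[[[0,0,-10],[0,0,0]],[[0,0,-25],[0,0,0]],[[0,0,-30],[0,0,0]],[[0,0,-30],[0,0,0]],[[0,0,-25],[0,0,0]],[[0,0,0],[0,0,0]]]'
python3 - <<'E'
from m import *
E
```

```text
clock: 5.1
eef_pos: [0.4893, 0.1727, 0.1403]
tool_rot: [0.728, 0.686, 0.002, 0.001]
ft_force: [0.1, -0.5, -3.3]
grip_width: 0.0174
grasp_force: 58.9
5.1 [0.4893 0.1727 0.1403] [0.0587 0.9983 0.0018] [ 0.0803 -0.4968 -3.2689] [-0.1841  0.0051  0.0053]m.py:5: RuntimeWarning: Mean of empty slice.
  c=ml.mean(0); d=np.linalg.svd(ml-c)[2][0]; print('handle',len(ml),c,d,ml.min(0),ml.max(0))
  ret = um.true_divide(
Traceback (most recent call last):
  File "m.py", line 5, in <module>
    c=ml.mean(0); d=np.linalg.svd(ml-c)[2][0]; print('handle',len(ml),c,d,ml.min(0),ml.max(0))
                                                                          ~~~~~~^^^
ValueError: zero-size array to reduction operation minimum which has no identity
```

```bash
python3 -m creep '[[[-20,0,0],[0,0,0]],[[-40,0,0],[0,0,0]],[[-40,4,0],[0,0,0]],[[-40,8,0],[0,0,0]],[[-40,8,0],[0,0,0]],[[-40,8,0],[0,0,0]],[[-40,8,0],[0,0,0]],[[-40,8,0],[0,0,0]],[[-22,0,0],[0,0,0]],[[0,0,0],[0,0,0]]]'
cat > n.py <<'E'
from fit import *
import sys
o=bot.get_obs(); p=vision.camera('wrist'); t=o['eef_pos']; print(o['clock'],t,o['ft_force'],o['ft_torque'])
im=p['image'];cv2.imwrite('pics/'+sys.argv[1]+'.png',im)
hd=cloud(p,o,im.max(2)<90); hd=hd[(hd[:,2]>t[2]+.033)&(hd[:,2]<t[2]+.055)&(hd[:,1]>t[1]+.02)&(hd[:,1]<t[1]+.09)&(abs(hd[:,0]-t[0])<.035)]
print(len(hd), cv2.minEnclosingCircle((hd[:,:2]*1000).astype(np.float32)),hd[:,2].mean(), np.linalg.lstsq(np.c_[hd[:,:2]-hd[:,:2].mean(0),np.ones(len(hd))],hd[:,2],rcond=None)[0])
for n in ['scene','side']:
    p=vision.camera(n); cv2.imwrite('pics/'+sys.argv[1]+n+'.png',p['image'])
    for q in ['mallet','pin_top']:
        for e in vision.place_of(p,q)[:1]: print(n,q,e['score'],e['position'],proj(p,[.517,-.097,.093]))
E
python3 n.py n0
```

```text
clock: 6.4
eef_pos: [0.5112, -0.1541, 0.1368]
tool_rot: [0.729, 0.685, -0.001, -0.001]
ft_force: [0.8, 0.5, -3.2]
grip_width: 0.0172
grasp_force: 58.9
6.4 [ 0.5112 -0.1541  0.1368] [ 0.7657  0.5034 -3.1921] [-0.0971  0.0135  0.0113]
8415 ((513.5396118164062, -99.4942855834961), 20.012073516845703) 0.1796231134283911 [-0.0061 -0.0371  0.1796]
scene mallet 0.87 [338.8, 221.9] [336.5003 226.6516]
scene pin_top 0.44 [336.8, 225.6] [336.5003 226.6516]
side mallet 0.68 [331.7, 221.6] [329.7886 231.8609]
side pin_top 0.36 [328.0, 229.5] [329.7886 231.8609]
```

View pics/n0.png

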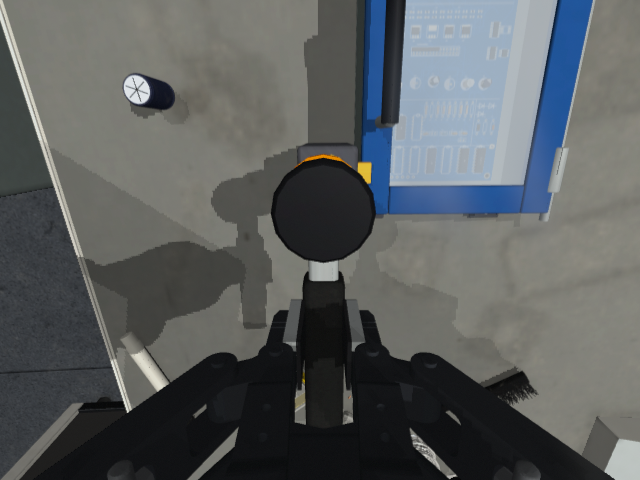

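The wrist view shows the mallet head at (323,210), with the pin's orange cap just showing above its far edge at (325,157). I correct by about 4 mm and press slowly.

```bash
python3 -m creep '[[[2.7,3.4,5],[0,0,0]],[[0,0,10],[0,0,0]],[[0,0,2],[0,0,0]],[[0,0,2],[0,0,0]],[[0,0,2],[0,0,0]],[[0,0,2],[0,0,0]],[[0,0,2],[0,0,0]],[[0,0,2],[0,0,0]],[[0,0,2],[0,0,0]],[[0,0,2],[0,0,0]],[[0,0,0],[0,0,0]]]'; python3 n.py n1
```

```text
clock: 8.12
eef_pos: [0.5169, -0.1498, 0.1079]
tool_rot: [0.728, 0.686, 0.0, 0.0]
ft_force: [-0.5, -1.9, 2.5]
grip_width: 0.0173
grasp_force: 59.6
8.125 [ 0.5169 -0.1498  0.1079] [-0.4784 -1.8779  2.458 ] [-0.5298  0.1475  0.0081]
8566 ((518.8013305664062, -95.50360870361328), 20.004695892333984) 0.15198242432071984 [-0.0045 -0.024   0.152 ]
scene mallet 0.91 [335.7, 225.1] [336.5003 226.6516]
side mallet 0.81 [325.3, 229.8] [329.7886 231.8609]
```

```bash
python3 -m creep '[[[0,0,1.5],[0,0,0]],[[0,0,1.5],[0,0,0]],[[0,0,1.5],[0,0,0]],[[0,0,1.5],[0,0,0]],[[0,0,1],[0,0,0]],[[0,0,1],[0,0,0]],[[0,0,0],[0,0,0]]]'; python3 n.py n2
```

```text
clock: 9.35
eef_pos: [0.5169, -0.1503, 0.1004]
tool_rot: [0.728, 0.686, -0.0, 0.001]
ft_force: [-0.4, -5.6, 6.8]
grip_width: 0.0175
grasp_force: 60.1
9.35 [ 0.5169 -0.1503  0.1004] [-0.4274 -5.5778  6.7709] [-0.9306  0.1762  0.0072]
8689 ((518.7593383789062, -96.2557144165039), 20.056270599365234) 0.14542407467281035 [-0.0034 -0.0166  0.1454]
scene mallet 0.97 [334.0, 231.1] [336.5003 226.6516]
side mallet 0.67 [329.3, 233.3] [329.7886 231.8609]
```

```bash
python3 -m creep '[[[0,0,1],[0,0,0]],[[0,0,1],[0,0,0]],[[0,0,0],[0,0,0]],[[0,0,0],[0,0,0]]]'; python3 n.py n3
```

```text
clock: 10.2
eef_pos: [0.5172, -0.1511, 0.0994]
tool_rot: [0.728, 0.686, -0.0, 0.002]
ft_force: [-2.8, -6.6, 10.0]
grip_width: 0.0179
grasp_force: 60.6
10.2 [ 0.5172 -0.1511  0.0994] [-2.7905 -6.5725  9.9667] [-1.1679  0.5475  0.0986]
8848 ((518.81494140625, -97.26513671875), 20.22854995727539) 0.1454155217265441 [-0.0053 -0.0099  0.1454]
scene mallet 0.65 [334.9, 228.8] [336.5003 226.6516]
side mallet 0.67 [328.9, 235.9] [329.7886 231.8609]
```

Pin is bottomed: the face sits at about 81.5 mm and the force rises without travel. Lifting and carrying the mallet back.

```bash
python3 -m creep '[[[0,0,-8],[0,0,0]],[[0,0,-20],[0,0,0]],[[0,-5,-10],[0,0,0]],[[25,-8,0],[0,0,0]],[[40,-8,0],[0,0,0]],[[40,-8,0],[0,0,0]],[[40,-8,0],[0,0,0]],[[40,-6,0],[0,0,0]],[[40,-4,0],[0,0,0]],[[40,0,0],[0,0,0]],[[40,0,0],[0,0,0]],[[16,0,0],[0,0,0]]]'; python3 n.py n4
```

```text
clock: 12.05
eef_pos: [0.487, 0.1756, 0.1346]
tool_rot: [0.727, 0.687, -0.001, -0.001]
ft_force: [1.0, -0.5, -3.6]
grip_width: 0.0176
grasp_force: 58.9
12.05 [0.487  0.1756 0.1346] [ 1.0222 -0.4792 -3.6357] [-0.2148 -0.04   -0.003 ]
8409 ((489.010986328125, 230.26097106933594), 19.999589920043945) 0.17734611753975957 [-0.008  -0.0368  0.1773]
scene mallet 0.73 [291.6, 244.7] [336.5003 226.6516]
scene pin_top 0.43 [337.3, 230.7] [336.5003 226.6516]
side mallet 0.77 [250.0, 300.8] [329.7886 231.8609]
side pin_top 0.71 [253.4, 239.9] [329.7886 231.8609]
```

```bash
python3 -m creep '[[[0,0,15],[0,0.037,0]],[[0,0,25],[0,0,0]],[[0,0,30],[0,0,0]],[[0,0,25],[0,0,0]],[[0,0,10],[0,0,0]],[[0,0,2],[0,0,0]],[[0,0,0],[0,0,0]]]'; python3 n.py n5
```

```text
clock: 13.28
eef_pos: [0.4896, 0.177, 0.0297]
tool_rot: [0.728, 0.686, 0.014, -0.012]
ft_force: [0.5, -0.7, -2.4]
grip_width: 0.0175
grasp_force: 59.0
13.275 [0.4896 0.177  0.0297] [ 0.5096 -0.7356 -2.4249] [-0.2291 -0.005  -0.0285]
8428 ((491.4511413574219, 230.2644500732422), 19.99917984008789) 0.07451715241353347 [-0.0007 -0.0038  0.0745]
scene mallet 0.56 [233.9, 330.3] [336.5003 226.6516]
scene pin_top 0.59 [337.2, 230.6] [336.5003 226.6516]
side mallet 0.76 [254.0, 353.3] [329.7886 231.8609]
side pin_top 0.51 [329.8, 233.7] [329.7886 231.8609]
```

```bash
python3 -m creep '[[[0,0,5],[0,0,0]],[[0,0,3],[0,0,0]],[[0,0,1.5],[0,0,0]],[[0,0,1],[0,0,0]],[[0,0,1],[0,0,0]],[[0,0,0],[0,0,0]],[[0,0,0],[0,0,0]]]'; python3 n.py n6
```

```text
clock: 14.5
eef_pos: [0.4888, 0.1768, 0.0179]
tool_rot: [0.728, 0.686, 0.013, -0.012]
ft_force: [-3.2, -4.5, 5.4]
grip_width: 0.0177
grasp_force: 60.0
14.5 [0.4888 0.1768 0.0179] [-3.2389 -4.4808  5.3504] [-1.0149  0.6684  0.1044]
8580 ((490.5247497558594, 229.59730529785156), 20.193222045898438) 0.06394524753364528 [-0.0053  0.0069  0.0639]
scene mallet 0.67 [233.0, 331.4] [336.5003 226.6516]
scene pin_top 0.55 [335.8, 229.7] [336.5003 226.6516]
side mallet 0.85 [252.1, 357.3] [329.7886 231.8609]
side pin_top 0.6 [326.8, 233.2] [329.7886 231.8609]
```

Standing on its face. Back off 1 mm, then open and rise straight.

```bash
python3 -m creep '[[[0,0,-1],[0,0,0]],[[0,0,0],[0,0,0]]]'; python3 -m creep '[[[0,0,0],[0,0,0]],[[0,0,0],[0,0,0]],[[0,0,0],[0,0,0]],[[0,0,0],[0,0,0]],[[0,0,0],[0,-0.037,0]],[[0,0,-15],[0,0,0]],[[0,0,-30],[0,0,0]],[[0,0,-40],[0,0,0]],[[0,0,-50],[0,0,0]],[[0,0,-55],[0,0,0]],[[0,0,0],[0,0,0]]]' 85; python3 n.py n7;python3 m.py
```

```text
clock: 15.1
eef_pos: [0.489, 0.1776, 0.0184]
tool_rot: [0.728, 0.686, 0.014, -0.013]
ft_force: [-1.3, -2.8, 1.6]
grip_width: 0.0176
grasp_force: 59.5
clock: 16.48
eef_pos: [0.492, 0.1787, 0.2148]
tool_rot: [0.728, 0.686, 0.006, 0.002]
ft_force: [-0.1, 0.6, -0.3]
grip_width: 0.085
grasp_force: 0.0
16.475 [0.492  0.1787 0.2148] [-0.1456  0.6365 -0.3416] [ 0.0219 -0.0339  0.0249]
0 ((0.0, 0.0), 0.0) nan [0. 0. 0.]
scene mallet 0.64 [233.8, 333.4] [336.5003 226.6516]
scene pin_top 0.48 [336.8, 229.7] [336.5003 226.6516]
side mallet 0.7 [256.0, 357.8] [329.7886 231.8609]
side pin_top 0.53 [326.4, 235.3] [329.7886 231.8609]
16.825 [0.4878 0.1771 0.2068] [ 0.0589  0.9983 -0.0012] [ 0.331  -0.7511  0.0918] [-0.0195 -0.0527 -0.0276]
handle 1564 [0.4862 0.1463 0.0454] [-0.0535 -0.9986 -0.0025] [0.4741 0.0986 0.0413] [0.4977 0.19   0.0482]
head top 1524 ((490.7647399902344, 231.71690368652344), 19.936952590942383) 0.06353428785410255n.py:6: RuntimeWarning: Mean of empty slice.
  print(len(hd), cv2.minEnclosingCircle((hd[:,:2]*1000).astype(np.float32)),hd[:,2].mean(), np.linalg.lstsq(np.c_[hd[:,:2]-hd[:,:2].mean(0),np.ones(len(hd))],hd[:,2],rcond=None)[0])
  ret = ret.dtype.type(ret / rcount)
  ret = um.true_divide(
```

View pics/n7.png

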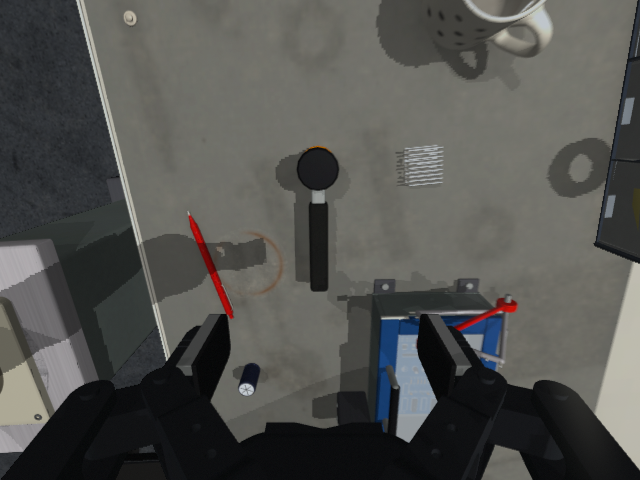

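The mallet stands on its face at (318,168) and is released; the bystanders are untouched. Now to the lid handle.

```bash
python3 -m creep '[[[-20,8,0],[0,0,0]],[[-40,16,0],[0,0,-0.006]],[[-40,16,0],[0,0,0]],[[-40,16,0],[0,0,0]],[[-40,16,0],[0,0,0]],[[-20,7,0],[0,0,0]],[[0,0,0],[0,0,0]],[[0,0,0],[0,0,0]]]'; python3 fit.py;  python3 w.py w1 lid_handle pin_top
```

```text
clock: 17.88
eef_pos: [0.5562, -0.0257, 0.208]
tool_rot: [0.725, 0.688, -0.0, -0.001]
ft_force: [-0.8, -0.0, 0.6]
grip_width: 0.0851
grasp_force: 0.0
bar 1074 [ 0.5551 -0.0262  0.1033] min/max y -0.06778566247524972 0.013209678376631999 yaw deg -3.1480302552892794 ztop 0.10511494265309636
lid rect ((609.7969360351562, -31.3509521484375), (199.6504364013672, 132.90037536621094), 86.78275299072266) 0.06775228753861436
red 941 [0.5676 0.0752 0.0638] [0.6917 0.0888 0.1409]
mark slope angle 0.5640072663761093 378 rms 0.0005139278554781819 xrange 0.5879209740197238 0.6715740041240532 z at .67 0.07485517127703906
mallet handle 2632 [0.5449 0.1329 0.0452] dir [ 1.     -0.0013 -0.0001] [0.4738 0.097  0.04  ] [0.8364 0.1672 0.05  ]
17.925 [ 0.5563 -0.0254  0.2081] [ 0.7251  0.6887 -0.0001 -0.0004] [ 0.2469  0.4553 -0.5829] 0.08520388585537587 cam [0.5596 0.0575 0.3721]
lid_handle 0.57 [324.4 239.2] atz [ 0.556  -0.0273  0.1   ] dep [ 0.556  -0.0259  0.1045]
pin_top 0.7 [286.3 305.2] atz [ 0.5169 -0.0926  0.093 ] dep [ 0.5152 -0.0985  0.082 ]
```

View pics/w1.png

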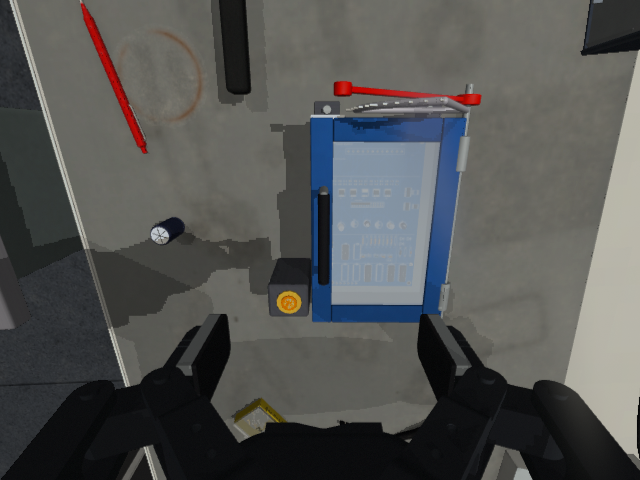

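The pin cap's depth reads 82 mm, fully down, and the bar is under the TCP at (324,239). Descend and close.

```bash
python3 -m creep '[[[0,-1,30],[0,0,0]],[[0,0,40],[0,0,0]],[[0,0,35],[0,0,0]],[[0,0,18],[0,0,0]],[[0,0,2],[0,0,0]],[[0,0,0],[0,0,0]]]'; python3 -m creep '[[[0,0,0],[0,0,0]],[[0,0,0],[0,0,0]],[[0,0,0],[0,0,0]],[[0,0,0],[0,0,0]],[[0,0,0],[0,0,0]],[[0,0,0],[0,0,0]],[[0,0,0],[0,0,0]],[[0,0,0],[0,0,0]]]' 0
cat > l.py <<'E'
from h import *
np.set_printoptions(precision=4,suppress=True)
o=bot.get_obs(); Rm=R.from_quat(o['tool_rot']).as_matrix(); g=np.array(o['eef_pos'])-.019*Rm[:,2]
psi=np.radians(-3.1); ex=np.array([np.cos(psi),np.sin(psi),0]); H=np.array([.6098,-.0312,.064])+.067*ex
d=g-H; a=np.arctan2(d[2],-d@ex); r=np.hypot(d[2],d@ex)
print(o['clock'],'tcp',o['eef_pos'],'grasp',g,'lid est',a-np.arctan2(.036,.122),'r',r,'tilt',np.arctan2(-Rm[:,2]@ex,-Rm[2,2]),'f',o['ft_force'],'q',np.array(o['joint_pos']))
E
python3 l.py
```

```text
clock: 18.82
eef_pos: [0.5562, -0.0262, 0.0841]
tool_rot: [0.725, 0.688, 0.0, 0.0]
ft_force: [0.1, 0.6, 0.1]
grip_width: 0.0855
grasp_force: 0.0
clock: 19.82
eef_pos: [0.5557, -0.0266, 0.0833]
tool_rot: [0.726, 0.688, 0.0, 0.0]
ft_force: [0.4, -0.2, 1.0]
grip_width: 0.0002
grasp_force: 0.2
19.825 tcp [ 0.5557 -0.0266  0.0833] grasp [ 0.5557 -0.0266  0.1023] lid est 0.01897496777352886 r 0.12712484739589486 tilt -6.504499481883507e-05 f [ 0.445  -0.2249  1.0345] q [-0.0478  0.4349 -0.0584  1.0774 -0.0001  1.576 ]
```

```bash
python3 w.py w2 lid_handle
```

```text
19.825 [ 0.5557 -0.0266  0.0833] [0.7256 0.6881 0.     0.    ] [ 0.445  -0.2249  1.0345] 0.00019637036626187794 cam [0.559  0.0564 0.2472]
lid_handle 0.56 [325.  312.9] atz [ 0.5554 -0.0281  0.1   ] dep [ 0.5559 -0.0161  0.121 ]
```

View pics/w2.png

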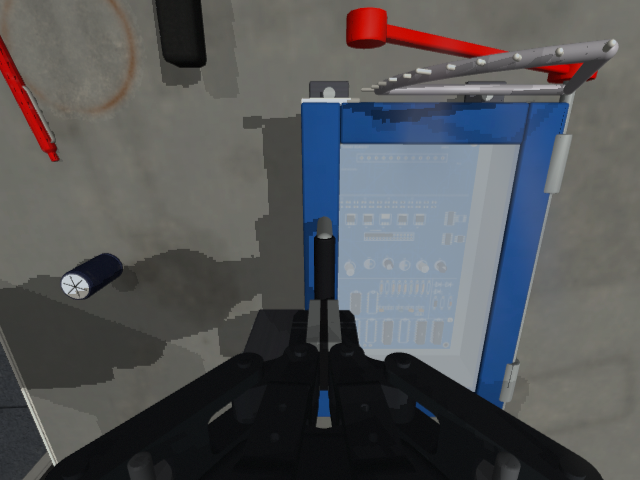

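Run:
```python
import cv2
a=cv2.imread('pics/w2.png')[210:430,260:390]; cv2.imwrite('pics/w2z.png',cv2.resize(a,None,fx=2.7,fy=2.7,interpolation=cv2.INTER_CUBIC))
from h import *
o=bot.get_obs();p=vision.camera('wrist');Z=p['z_map'];M=T_cw(p,o)
for v in range(240,400,15):
  print(v,[ (u,round(float(at_depth(p,(u,v),o)[2])*1000)) for u in range(300,352,6) if Z[v,u]>0])
```

```text
240 [(300, 2), (306, 68), (312, 68), (318, 103), (324, 104), (330, 103), (336, 67), (342, 65), (348, 65)]
255 [(300, 2), (306, 67), (312, 68), (318, 104), (324, 104), (330, 103), (336, 68), (342, 65), (348, 65)]
270 [(300, 3), (306, 68), (312, 67), (318, 104), (324, 105), (330, 103), (336, 67), (342, 65), (348, 65)]
285 [(300, 2), (306, 68), (318, 104), (324, 105), (330, 104), (336, 68), (342, 65), (348, 65)]
300 [(300, 2), (306, 68), (312, 109), (318, 109), (324, 109), (330, 109), (336, 109), (342, 65), (348, 65)]
315 [(300, 116), (306, 116), (312, 122), (318, 123), (324, 122), (330, 123), (336, 123), (342, 116), (348, 116)]
330 [(300, 128), (306, 129), (312, 134), (318, 135), (324, 134), (330, 134), (336, 134), (342, 128), (348, 128)]
345 [(300, 147), (306, 146), (312, 145), (318, 142), (324, 142), (330, 143), (336, 145), (342, 147), (348, 147)]
360 [(300, 154), (306, 154), (312, 154), (318, 147), (324, 142), (330, 152), (336, 154), (342, 154), (348, 154)]
375 [(300, 161), (306, 161), (312, 162), (318, 151), (324, 142), (330, 152), (336, 161), (342, 161), (348, 161)]
390 [(300, 174), (306, 173), (312, 166), (318, 151), (324, 142), (330, 152), (336, 168), (342, 173), (348, 173)]
```

View pics/w2z.png

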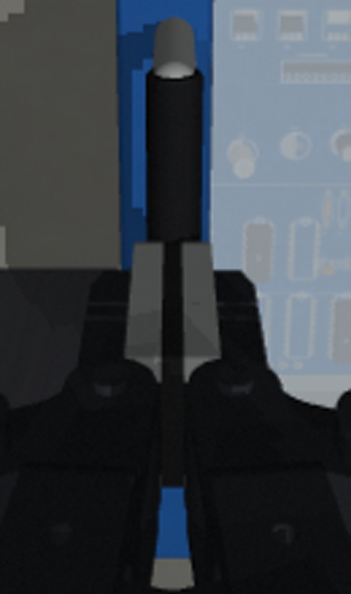

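Run:
```python
from fit import *
o=bot.get_obs();p=vision.camera('wrist'); print(p['K'].tolist() if hasattr(p['K'],'tolist') else p['K'])
Rm=R.from_quat(o['tool_rot']).as_matrix()
v,u=np.mgrid[0:480,0:640]; m=(p['z_map']>0)
P=(cloud(p,o,m)-o['eef_pos'])@Rm*1000; vv=v[m];uu=u[m]
for u0 in (308,312,316,320,324,328,332,336,342):
  print(u0,[(int(b),*np.round(P[(vv==b)&(uu==u0)][0]).astype(int).tolist()) for b in range(286,360,6) if ((vv==b)&(uu==u0)).any()])
for n in ['scene','side']:
  q=vision.camera(n); cv2.imwrite('pics/g_%s.png'%n,q['image']); X=cloud(q,o,q['z_map']>0); 
  k=(abs((X-o['eef_pos'])@Rm)[:,:2].max(1)<.045)&(X[:,2]>.108); Y=(X[k]-o['eef_pos'])@Rm*1000; print(n,len(Y),Y[Y[:,2].argsort()][-5:])
  for t in (0,-19): print(proj(q,np.array(o['eef_pos'])+Rm[:,2]*t/1000))
```

```text
[[333.194523159263, 0.0, 323.4070395779452], [0.0, 333.194523159263, 248.33120863242738], [0.0, 0.0, 1.0]]
308 [(286, -2, -10, 16), (292, -6, -10, 16), (298, -10, -10, 16), (304, -14, -10, 16), (310, 7, -8, -28), (316, 10, -8, -40), (322, 10, -7, -45), (328, 10, -7, -49), (334, 10, -7, -53), (340, 10, -7, -57), (346, 12, -6, -64), (352, 12, -6, -67), (358, 12, -6, -70)]
312 [(286, -2, -8, 15), (292, -7, -8, 17), (298, -11, -8, 17), (304, 11, -6, -30), (310, 10, -6, -34), (316, 10, -6, -40), (322, 10, -6, -44), (328, 10, -6, -49), (334, 11, -5, -54), (340, 10, -5, -58), (346, 11, -5, -63), (352, 11, -5, -66), (358, 11, -5, -69)]
316 [(286, 15, -5, -20), (292, 12, -5, -20), (298, 8, -5, -20), (304, 10, -4, -28), (310, 11, -4, -35), (316, 11, -4, -42), (322, 11, -4, -46), (328, 10, -4, -49), (334, 11, -4, -54), (340, 11, -4, -58), (346, 9, -4, -59), (352, 11, -4, -66), (358, 10, -4, -68)]
320 [(286, 15, -3, -21), (292, 12, -3, -21), (298, 8, -3, -20), (304, 11, -3, -31), (310, 10, -3, -35), (316, 10, -2, -40), (322, 10, -2, -44), (328, 11, -2, -50), (334, 11, -2, -54), (340, 11, -2, -58
[... 1000 characters left out ...]
2, 3, -63), (352, 11, 3, -66), (358, 12, 3, -70)]
342 [(286, -3, 10, 18), (292, -7, 10, 17), (298, -11, 10, 18), (304, -15, 10, 18), (310, 6, 8, -28), (316, 6, 7, -33), (322, 6, 7, -38), (328, 6, 7, -43), (334, 6, 7, -46), (340, 6, 6, -52), (346, 13, 5, -65), (352, 13, 5, -68), (358, 12, 5, -70)]
scene 5608 [[  8.6651  -3.2414 -26.3837]
 [  8.6562   0.6375 -26.3346]
 [-32.1144  -7.4462 -26.1964]
 [ 23.1281  -3.2833 -26.1731]
 [  6.4048  -7.9225 -25.5466]]
[303.2994 234.6414]
[303.1867 229.4599]
side 9376 [[  8.3985  -4.8303 -27.0004]
 [  9.1581  -2.8786 -26.8727]
 [  5.9671  -5.6252 -26.1562]
 [  9.1266  -7.6933 -25.7061]
 [  3.023   -6.0768 -25.0165]]
[297.8516 245.6753]
[297.467  237.4596]
```

```bash
cat > tip.py <<'E'
from fit import *
o=bot.get_obs();p=vision.camera('wrist'); print(o['clock'],o['eef_pos'],o['grip_width'],o['ft_force'])
Rm=R.from_quat(o['tool_rot']).as_matrix(); m=p['z_map']>0; P=(cloud(p,o,m)-o['eef_pos'])@Rm*1000; v,u=np.nonzero(m)
k=(P[:,2]<12)&(abs(P[:,1])<60)&(P[:,0]<14)&(P[:,2]>-60)&(v>200)
for s in (-1,1):
    q=P[k&(P[:,1]*s>0)]; q=q[q[:,2].argsort()][::-1]; print(s,q[:400:40].round(0).tolist())
E
python3 -m creep '[[[0,0,-15],[0,0,0]],[[0,0,-30],[0,0,0]],[[0,0,-15],[0,0,0]],[[0,0,0],[0,0,0]]]'; python3 tip.py;  python3 -m creep '[[[0,0,0],[0,0,0]],[[0,0,0],[0,0,0]],[[0,0,0],[0,0,0]],[[0,0,0],[0,0,0]],[[0,0,0],[0,0,0]]]' 25; python3 tip.py
```

```text
clock: 20.62
eef_pos: [0.5569, -0.0266, 0.1451]
tool_rot: [0.726, 0.688, 0.001, 0.001]
ft_force: [0.3, 0.6, 0.3]
grip_width: 0.0002
grasp_force: 0.0
20.625 [ 0.5569 -0.0266  0.1451] 0.00015920790088649582 [0.2796 0.5905 0.2553]
-1 [[10.0, -6.0, -25.0], [10.0, -1.0, -28.0], [11.0, -6.0, -29.0], [6.0, -11.0, -30.0], [10.0, -5.0, -32.0], [7.0, -9.0, -33.0], [7.0, -13.0, -34.0], [6.0, -14.0, -35.0], [11.0, -0.0, -36.0], [11.0, -5.0, -37.0]]
1 [[10.0, 5.0, -25.0], [6.0, 8.0, -28.0], [10.0, 5.0, -30.0], [11.0, 1.0, -31.0], [6.0, 6.0, -32.0], [10.0, 5.0, -34.0], [11.0, 2.0, -35.0], [11.0, 5.0, -36.0], [10.0, 3.0, -37.0], [6.0, 13.0, -38.0]]
clock: 21.3
eef_pos: [0.5557, -0.0266, 0.1432]
tool_rot: [0.726, 0.688, -0.0, -0.0]
ft_force: [0.5, -0.2, -0.4]
grip_width: 0.025
grasp_force: 0.0
21.3 [ 0.5557 -0.0266  0.1432] 0.024955094714593035 [ 0.4801 -0.2342 -0.3942]
-1 [[-6.0, -14.0, -21.0], [10.0, -16.0, -26.0], [6.0, -22.0, -28.0], [11.0, -15.0, -29.0], [11.0, -16.0, -30.0], [6.0, -13.0, -31.0], [10.0, -19.0, -32.0], [6.0, -24.0, -33.0], [-7.0, -14.0, -34.0], [7.0, -21.0, -35.0]]
1 [[-6.0, 12.0, -21.0], [11.0, 16.0, -26.0], [10.0, 13.0, -28.0], [10.0, 13.0, -29.0], [6.0, 12.0, -30.0], [3.0, 12.0, -31.0], [6.0, 23.0, -32.0], [6.0, 23.0, -33.0], [6.0, 23.0, -34.0], [11.0, 17.0, -35.0]]
```

The finger ends lie about 25 mm short of the reported TCP: the depth shows it, and closing just above the bar confirms it. I descend 25 mm deeper with the fingers open, watching the force.

```bash
python3 -m creep '[[[0,0,0],[0,0,0]],[[0,0,25],[0,0,0]],[[0,0,30],[0,0,0]],[[0,0,15],[0,0,0]],[[0,0,6],[0,0,0]],[[0,0,6],[0,0,0]],[[0,0,0],[0,0,0]]]' 45; python3 tip.py
```

```text
clock: 22.22
eef_pos: [0.556, -0.0266, 0.0616]
tool_rot: [0.726, 0.688, 0.0, 0.0]
ft_force: [0.6, -0.1, -0.7]
grip_width: 0.0449
grasp_force: 0.0
22.225 [ 0.556  -0.0266  0.0616] 0.04486858107302485 [ 0.588  -0.0642 -0.7212]
-1 [[-55.0, -16.0, 12.0], [-54.0, -33.0, 11.0], [-54.0, -18.0, 9.0], [-53.0, -32.0, 8.0], [-53.0, -30.0, 7.0], [-54.0, -19.0, 6.0], [-54.0, -25.0, 5.0], [-54.0, -30.0, 4.0], [-85.0, -16.0, 3.0], [-61.0, -16.0, 2.0]]
1 [[-34.0, 25.0, -2.0], [14.0, 39.0, -2.0], [-14.0, 50.0, -2.0], [-68.0, 35.0, -2.0], [-24.0, 8.0, -2.0], [-66.0, 14.0, -3.0], [-68.0, 17.0, -3.0], [2.0, 32.0, -3.0], [-7.0, 59.0, -3.0], [14.0, 40.0, -3.0]]
```

```bash
python3 -m creep '[[[0,0,2],[0,0,0]],[[0,0,0],[0,0,0]],[[0,0,0],[0,0,0]],[[0,0,0],[0,0,0]],[[0,0,0],[0,0,0]],[[0,0,0],[0,0,0]]]' 0; python3 l.py
```

```text
clock: 23.02
eef_pos: [0.556, -0.0266, 0.0596]
tool_rot: [0.726, 0.688, 0.0, 0.0]
ft_force: [0.2, 0.6, 2.2]
grip_width: 0.0079
grasp_force: 58.6
23.025 tcp [ 0.556  -0.0266  0.0596] grasp [ 0.556  -0.0266  0.0786] lid est -0.1670923946627884 r 0.12181750573890172 tilt -0.0007715830505973938 f [0.1541 0.5603 2.2038] q [-0.0478  0.458  -0.0901  1.022   0.      1.576 ]
```

Gripped at 7.9 mm opening and 58.6 N. I lift along the hinge arc, tool turning with the lid, halfway first.

```bash
sed -i 's/-.019\*Rm/-.0404*Rm/' l.py; python3 l.py; python3 -m creep '[[[0,-0.1,-5.7],[0.047,0,0]],[[0,-0.1,-5.7],[0.047,0,0]],[[0,-0.1,-5.7],[0.047,0,0]],[[0,-0.1,-5.7],[0.047,0,0]],[[0,-0.1,-5.7],[0.047,0,0]],[[0,-0.1,-5.7],[0.047,0,0]],[[0,0,0],[0,0,0]]]'; python3 l.py
```

```text
23.025 tcp [ 0.556  -0.0266  0.0596] grasp [ 0.556  -0.0266  0.1   ] lid est 0.0020617762931605665 r 0.12619357135152276 tilt -0.0007715830505973938 f [0.1541 0.5603 2.2038] q [-0.0478  0.458  -0.0901  1.022   0.      1.576 ]
clock: 23.9
eef_pos: [0.558, -0.0267, 0.0915]
tool_rot: [0.718, 0.681, -0.098, -0.104]
ft_force: [-2.5, 0.1, -4.7]
grip_width: 0.0079
grasp_force: 59.4
23.9 tcp [ 0.558  -0.0267  0.0915] grasp [ 0.5694 -0.0273  0.1302] lid est 0.2650413475455013 r 0.1263389232506265 tilt 0.2864106738878045 f [-2.5419  0.0791 -4.7402] q [-0.0486  0.6749  0.3288  1.5111  0.0013  1.5751]
```

```bash
python3 -m creep '[[[0,-0.1,-5.7],[0.047,0,0]],[[0,-0.1,-5.7],[0.047,0,0]],[[0,-0.1,-5.7],[0.047,0,0]],[[0,-0.1,-5.7],[0.047,0,0]],[[0,-0.1,-5.7],[0.047,0,0]],[[0,0,0],[0,0,0]],[[0,0,0],[0,0,0]]]'; python3 l.py
cat > lid.py <<'E'
from fit import *
psi=np.radians(-3.1); ex=np.array([np.cos(psi),np.sin(psi),0]); ey=np.array([-np.sin(psi),np.cos(psi),0]); H=np.array([.6098,-.0312,.064])+.067*ex
def fitline(B,lo,hi):
    s=-(B@ex); k=(s>lo)&(s<hi); B,s=B[k],s[k]
    if len(s)<30: return len(s)
    for _ in range(6):
        q=np.polyfit(s,B[:,2],1); e=B[:,2]-np.polyval(q,s); kk=abs(e)<max(2*e.std(),8e-4)
        B,s=B[kk],s[kk]
    return len(s),np.arctan(q[0]),e.std(),s.min(),s.max(),q[1]
for n in ['wrist','scene','side']:
    o=bot.get_obs(); p=vision.camera(n); cv2.imwrite('pics/lid_%s%d.png'%(n,o['clock']*100),p['image'])
    im=p['image'].astype(int); b,g,r=im[...,0],im[...,1],im[...,2]
    X=cloud(p,o,(b>g+30)&(b>r+45))-H; y=X@ey
    X=X[(abs(y)<.102)&(X[:,2]>-.03)&(X[:,2]<.15)]; X=X[(-(X@ex)<.14)&(-(X@ex)>-.01)]
    for nm,a,c in (('left strip',.075,.101),('right strip',-.101,-.075),('all',-.101,.101)):
        k=(X@ey>a)&(X@ey<c); print(n,nm,fitline(X[k],.01,.125))
    Q=cloud(p,o,(r>g+80)&(r>b+80))-H; Q=Q[(abs(Q@ey-.114)<.02)&(Q[:,2]>-.02)]
    print(n,'red',len(Q),fitline(Q,.02,.115))
E
python3 lid.py
```

```text
clock: 24.78
eef_pos: [0.5679, -0.0273, 0.1188]
tool_rot: [0.701, 0.665, -0.177, -0.186]
ft_force: [-4.0, -0.2, -4.0]
grip_width: 0.008
grasp_force: 60.0
24.775 tcp [ 0.5679 -0.0273  0.1188] grasp [ 0.5879 -0.0283  0.1539] lid est 0.5031046211917889 r 0.12650287734437698 tilt 0.5196598445210986 f [-3.964  -0.1636 -3.9836] q [-0.0491  0.9191  0.7682  1.9396  0.0019  1.5743]
wrist left strip (11772, np.float64(0.49392543101364506), np.float64(0.0005811160313584739), np.float64(0.010025435093075906), np.float64(0.11631926950190777), np.float64(0.004289189697332374))
wrist right strip (122, np.float64(0.4974224547449022), np.float64(0.000520833140224555), np.float64(0.05808794500796657), np.float64(0.11494393504325347), np.float64(0.004109301907933338))
wrist all (18462, np.float64(0.49414337199887354), np.float64(0.0005603584056727007), np.float64(0.010000087530999534), np.float64(0.11626746094997417), np.float64(0.004293061511745417))
wrist red 3423 (1669, np.float64(0.5716969257716377), np.float64(0.0009924935473313247), np.float64(0.02003595510828606), np.float64(0.11391586134104299)
[... 494 characters left out ...]
016003701858847699), np.float64(0.026895172229113428), np.float64(0.11420859235556219), np.float64(0.0012337374105632775))
side left strip (36, np.float64(0.293038098421885), np.float64(0.0016059906993648562), np.float64(0.09562116757213811), np.float64(0.11878466378103875), np.float64(0.030820470991695607))
side right strip 23
side all (216, np.float64(0.48364143832527634), np.float64(0.0014628422856257063), np.float64(0.010391692499468816), np.float64(0.11880275034755973), np.float64(0.006021429988118107))
side red 139 (76, np.float64(0.5701969661226766), np.float64(0.0012916945917019055), np.float64(0.021459900183902817), np.float64(0.11435262396697068), np.float64(0.0016493486405501833))
```

```bash
python3 -m creep '[[[0,0.5,-2.9],[0.012,0,0]],[[0,0.5,-2.9],[0.012,0,0]],[[0,0.5,-2.9],[0.012,0,0]],[[0,0,0],[0,0,0]],[[0,0,0],[0,0,0]]]'; python3 l.py
cat >> lid.py <<'E'
    if n=='wrist':
        a=X; B=a; s=-(B@ex); 
        print('lid through hinge angle', np.median((np.arctan2(B[:,2],s)-np.arcsin(.004/np.hypot(s,B[:,2])))[(s>.08)&(s<.118)]))
        for w in (.0015,.0025):
          k=abs(Q@ey-.114)<w; print('red centre',w,fitline(Q[k],.02,.115))
          s=-(Q[k]@ex); z=Q[k][:,2]; a=np.arctan2(z,s)-np.arcsin(.0025/np.hypot(s,z)); a=a[(s>.06)&(s<.1)]; print('thru hinge pct',np.percentile(a,[10,50,75,90]))
E
python3 lid.py | grep -v right
```

```text
clock: 25.55
eef_pos: [0.5741, -0.0276, 0.1266]
tool_rot: [0.698, 0.662, -0.189, -0.199]
ft_force: [-6.7, 0.4, -3.8]
grip_width: 0.0077
grasp_force: 59.9
25.55 tcp [ 0.5741 -0.0276  0.1266] grasp [ 0.5954 -0.0287  0.1609] lid est 0.584771875831732 r 0.12666051424223945 tilt 0.5551760702644164 f [-6.677   0.4063 -3.771 ] q [-0.0492  0.978   0.8878  2.0358  0.002   1.5741]
wrist left strip (11116, np.float64(0.5749362282603091), np.float64(0.0005877695805905443), np.float64(0.010001653705902174), np.float64(0.1104419179546903), np.float64(0.004557587238095925))
wrist all (17235, np.float64(0.5752289045940882), np.float64(0.0005809408550053142), np.float64(0.010001601359976988), np.float64(0.1105758440701966), np.float64(0.0045461003091821))
wrist red 3437 (1561, np.float64(0.5686175082769288), np.float64(0.0009177301778754097), np.float64(0.020004220541811182), np.float64(0.11390558363870412), np.float64(0.002370812523202547))
lid through hinge angle 0.5737018746708183
red centre 0.0015 (1094, np.float64(0.561925009153494), np.float64(0.000697651914903987), np.float64(0.020004220541811
[... 953 characters left out ...]
869537013022), np.float64(0.0019735214334847674), np.float64(0.02323448085170613), np.float64(0.11382444984108889), np.float64(0.00823389787250833))
side all (201, np.float64(0.5662949458997725), np.float64(0.0016794624465912098), np.float64(0.010637096849743101), np.float64(0.11350824383667611), np.float64(0.0048930540044146405))
side red 153 (88, np.float64(0.5658901836071171), np.float64(0.0013232821309044139), np.float64(0.02174539821427286), np.float64(0.1140751211317581), np.float64(0.00199054293603275))lid.py:21: RuntimeWarning: invalid value encountered in arcsin
  print('lid through hinge angle', np.median((np.arctan2(B[:,2],s)-np.arcsin(.004/np.hypot(s,B[:,2])))[(s>.08)&(s<.118)]))
```

Lid about 0.575, mark about 0.564, so lower the lid by about 0.011 rad.

```bash
python3 -m creep '[[[0,-0.2,0.7],[0,0,0]],[[0,-0.1,0.6],[0,0,0]],[[0,0,0],[0,0,0]],[[0,0,0],[0,0,0]],[[0,0,0],[0,0,0]],[[0,0,0],[0,0,0]]]'; python3 l.py; python3 lid.py 2>/dev/null| egrep 'wrist|red|thru|all'
```

```text
clock: 26.45
eef_pos: [0.5733, -0.0275, 0.1259]
tool_rot: [0.698, 0.662, -0.188, -0.199]
ft_force: [-5.9, -0.1, -4.1]
grip_width: 0.0077
grasp_force: 60.0
26.45 tcp [ 0.5733 -0.0275  0.1259] grasp [ 0.5946 -0.0287  0.1602] lid est 0.5761036382142446 r 0.12663154254140266 tilt 0.5544486678365059 f [-5.943  -0.1126 -4.0863] q [-0.0491  0.9747  0.8796  2.0301  0.002   1.5742]
wrist left strip (11336, np.float64(0.5665975064580202), np.float64(0.0006059278276061661), np.float64(0.010003954414314214), np.float64(0.11123761205236325), np.float64(0.004518454184919104))
wrist right strip (110, np.float64(0.5552356369984973), np.float64(0.0005193211734479425), np.float64(0.09537634737523018), np.float64(0.10875640272169766), np.float64(0.0063182148074240295))
wrist all (17598, np.float64(0.5668798793227775), np.float64(0.0005960618031938358), np.float64(0.01000243107088622), np.float64(0.11118495968145706), np.float64(0.00449332459976389))
wrist red 3430 (1515, np.float64(0.5677679105745135), np.float64(0.0008637008466917315), np.float64(0.02002073455968869), np.float64(0.11379991543104588), 
[... 548 characters left out ...]
93989), np.float64(0.0017007470026394562), np.float64(0.010098229932386687), np.float64(0.11702352167973573), np.float64(0.004800726688792256))
scene red 71 (36, np.float64(0.5935440956289417), np.float64(0.0011822919782368397), np.float64(0.023587309548496714), np.float64(0.1142463757315489), np.float64(-0.0006301808055041977))
side all (192, np.float64(0.5549248517051403), np.float64(0.0016562301998453545), np.float64(0.01042311057926986), np.float64(0.11361121285570248), np.float64(0.0052698797130317524))
side red 149 (85, np.float64(0.5693367217983192), np.float64(0.0013509012804961754), np.float64(0.022363078928871308), np.float64(0.11394688010722955), np.float64(0.0017339460743943896))
```

```bash
f=$(ls -t pics/lid_wrist*|head -1); cp $f pics/fin.png
```

```text
(no output)
```

View pics/fin.png

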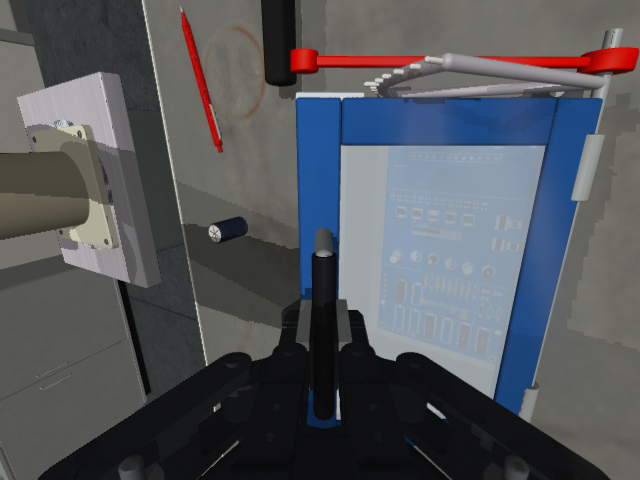

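The wrist view shows the bar in the pads at (323,330) and the lid lying parallel to the red arm at (300–610, 62). The lid is at about 0.566 and the mark at about 0.564, so I hand in.

```bash
python3 -c "
from workcell import bot,workorder
print(max(abs(x) for x in bot.get_obs()['joint_vel'])); print(workorder.job_done())"
```

```text
0.0006738772935362601
the job is handed in; nothing more can be done
None
```

I handed in the job at about 26.5 s: pin fully down (82 mm), mallet standing on its face and released, and the lid held still in the gripper at about 0.566 rad, level with the red arm at about 0.564 rad by my camera fit; no verdict was returned.

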